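# Make up two compressor vibration mounts

### The job

Make up the two vibration mounts by slipping the loose parts over the upright studs, each part lying flat on what is below it. On the round base with the tall stud put the wide round rubber pad first, then the flat steel washer, then the narrow tall rubber bush; on the square base with the short stud put the square rubber pad first, then the hexagonal steel collar. Leave the oil bottle, the wrench and the copper tee where they are.

Things in the scene. Friction and masses are not known exactly. Their poses are not given: they have to be found in the camera images.
- round_base_top (a point): Round grey steel base plate, 108 mm diameter, 8 mm thick, fixed to the bench (cannot move). Four small screw heads near its rim. A plain steel stud, 12 mm diameter with a tapered tip, stands upright in its middle and rises 50 mm above the plate. This point is on the stud's axis at the plate's upper face (8 mm above the bench); z up.
- square_base_top (a point): Square grey steel base plate, 100 x 100 mm, 8 mm thick, fixed to the bench (cannot move). A small screw head at each corner. A plain steel stud, 12 mm diameter with a tapered tip, stands upright in its middle and rises 34 mm above the plate. This point is on the stud's axis at the plate's upper face (8 mm above the bench); z up, x and y along its sides.
- round_pad_mid (a point): Wide round black rubber pad (a thick ring): 62 mm outside diameter, 24 mm through bore, 16 mm thick, about 55 g, rigid. Lies flat, loose on the bench. The point is its centre, half-way up (8 mm above its underside); z along the bore.
- washer_mid (a point): Flat round steel washer: 50 mm outside diameter, 24 mm bore, 8 mm thick, about 90 g. Lies flat, loose on the bench. The point is its centre, half-way up (4 mm above its underside); z along the bore.
- bush_mid (a point): Narrow tall black rubber bush (a short tube): 38 mm outside diameter, 22 mm through bore, 22 mm tall, about 30 g, rigid. Stands upright, loose on the bench. The point is its centre, half-way up (11 mm above its underside); z along the bore.
- square_pad_mid (a point): Square black rubber pad, 52 x 52 mm, 14 mm thick, with a round 23 mm bore through its middle, about 45 g, rigid. Lies flat, loose on the bench. The point is its centre, half-way up (7 mm above its underside); z along the bore, x and y square to its sides.
- hex_collar_mid (a point): Hexagonal steel collar (like a big plain nut, no thread): 38 mm across flats, 44 mm across corners, 16 mm tall, smooth six-sided bore 22 mm across, about 100 g. Lies flat, loose on the bench. The point is its centre, half-way up (8 mm above its underside); z along the bore; its x axis is square to a pair of opposite flats (so are directions at 60 degrees to it).
- oil_bottle: White plastic oil bottle with a red cap, 54 mm diameter, 130 mm tall, standing upright, loose; a bystander. Origin at the centre of its underside.
- wrench: Steel wrench, 150 mm long, lying flat on the far side of the bench, loose; a bystander. Origin at the middle of its underside, x along its length.
- copper_tee: Copper pipe tee, 76 mm long with a 38 mm side branch, 30 mm thick, lying on the bench, loose; a bystander. Origin on the bench under the middle of its straight run, x along the run, y along the branch.
Things that resemble listed ones, but are neither listed nor needed, are in the scene too. Leave any green or purple look-alike of the part that bears washer_mid alone. Leave any yellow look-alike of the part that bears bush_mid alone.

How it is judged (in metres and radians):
At the end, for the whole second after the job is handed in: Round base, from the plate up: round pad, washer, bush. Square base: square pad, hexagonal collar. Each centre within 9 mm of its stud axis and 3 mm of the height it has lying on the part below, flat within 0.12 rad (either face up), at rest (below 20 mm/s) (horizontal distance between each of round_pad_mid, washer_mid, bush_mid and round_base_top below 0.009 m and z of round_pad_mid in the frame of round_base_top between 0.005 and 0.011 m and (angle between round_pad_mid's own z axis and vertical below 0.12 rad or angle between round_pad_mid's own z axis and vertical above 3.0216 rad) and linear speed of each of round_pad, washer, bush, square_pad, hex_collar below 0.02 m/s and z of washer_mid in the frame of round_base_top between 0.017 and 0.023 m and (angle between washer_mid's own z axis and vertical below 0.12 rad or angle between washer_mid's own z axis and vertical above 3.0216 rad) and z of bush_mid in the frame of round_base_top between 0.032 and 0.038 m and (angle between bush_mid's own z axis and vertical below 0.12 rad or angle between bush_mid's own z axis and vertical above 3.0216 rad) and horizontal distance between each of square_pad_mid, hex_collar_mid and square_base_top below 0.009 m and z of square_pad_mid in the frame of square_base_top between 0.004 and 0.01 m and (angle between square_pad_mid's own z axis and vertical below 0.12 rad or angle between square_pad_mid's own z axis and vertical above 3.0216 rad) and z of hex_collar_mid in the frame of square_base_top between 0.019 and 0.025 m and (angle between hex_collar_mid's own z axis and vertical below 0.12 rad or angle between hex_collar_mid's own z axis and vertical above 3.0216 rad)); the robot touches nothing.
It fails at once if the oil bottle is pushed more than 30 mm from its place or tipped over (distance of oil_bottle from where it was at the start of the episode above 0.03 m or angle between oil_bottle's own z axis and vertical above 0.6 rad).
It fails at once if the wrench is moved more than 30 mm from its place (distance of wrench from where it was at the start of the episode above 0.03 m).
It fails at once if the copper tee is moved more than 30 mm from its place (distance of copper_tee from where it was at the start of the episode above 0.03 m).
It also fails if it takes over 128 s, if anything falls off the work surface, if the arm or the gripper's body presses on something with over 40 N, if the wrist force passes 120 N, or if a joint passes its speed limit or range.

### The arm

A 7-joint arm with a two-finger parallel gripper is mounted at the origin on the work surface. World frame = base frame: x ahead of the robot, y to its left, z up, the work surface at z = 0. Lengths are in m, angles in degrees, forces in N, time in s.
With the tool pointing down it reaches from about 0.425 to 0.875 m from the base axis. Payload 4.7 kg.
Tool frame: the origin (TCP) lies on the centre line of the jaws, within the pads' length; the fingertips stand 25 mm ahead of it and the grasp point (between the pads) lies 6 mm ahead of it; x points along the fingers, z is the direction in which the jaws open and shut, and the axes are right-handed (so a half turn about x gives the same grasp; the last joint's range is limited). The gripper opens to 85 mm and grips with 20 to 120 N. Pads are 22 mm wide; open, the fingers measure 114 mm over their backs; the gripper's body (76 mm by 85 mm) begins 54 mm behind the grasp point. The pads swing forward as they close: fully open they stand 13 mm farther back than shut.
Start: joints at [64.75, 18.392, -4.016, 83.108, 1.295, 78.541, -3.26], TCP at [0.286, -0.584, 0.256] pointing down, gripper open.
Joint ranges: [-163.93, 163.93], [-17.29, 119.83], [-79.2, 71.16], [3.27, 140.29], [-89.18, 269.18], [5.43, 117.66], [-154.24, 154.24]. Speed limits (degrees/s): [147.25, 147.25, 180, 180, 180, 180, 180].

### API

Orientations are given as a 3x3 rotation matrix whose columns are the frame's x, y, z axes.
In Python, from station import * gives the robot as it stands. The module is installed in compiled form; this text tells all that it offers. Calls block until the motion is done:
- move_ptp(position, orientation): joint-space move of the TCP to a pose.
- move_l(position, v=0.15, rotation=None, until_force=None): straight line of the TCP; rotation=None keeps the orientation; v is the mean speed in m/s. With until_force (N) it stops when the force on the tool has changed by that much, and returns True; else False.
- set_joints(angles): joint-space move.
- grip(opening, force=None): finger opening in m; force is the grip in N (None keeps the last); returns when the fingers have stopped.
- wait(seconds).
- solve_ik(position, orientation): joint angles nearest the present ones, or None.
- read_state(): the state.
- capture(name): name is "scene" or "side" or "wrist"; returns a dict with "img" (480x640x3 uint8, red, green, blue), "fovy" (degrees; the focal length in pixels is half the picture's height over the tangent of half this angle, whatever the lens; pixels are square), "cx", "cy" (the principal point, pixels), "world_from_camera" (4x4, takes a point from camera to world coordinates); the wrist camera has in their place "hand_eye" (4x4, takes a point from camera to tool coordinates, whose origin is the TCP and whose axes are the tool frame's). Camera axes: x right, y up, looking along -z (the intrinsics and any distortion apply to the point x, -y, -z); pixel columns grow to the right and rows downward; lengths in m; the calibration is good to about 2 mm. A picture is of the moment at which its call begins: read the wrist's pose just before it. There is no depth.
A pose or a line that the arm cannot do raises Unreachable and nothing moves.
- close_job(): hands the job in, once; it reports no verdict.
The state is a dict: "time": time; "q": joint angles; "dq": joint speeds; "joint_torque": joint torques, N m; "tcp_pos": TCP position; "tcp_rot": TCP orientation; "ft_force": force on the tool from outside, world axes, zero at the start; "torque": the same for the moment, N m; "opening": finger opening in m.
Only numpy, scipy, OpenCV 4.12 (cv2) and the standard library are available. Lean on these libraries where they do the work, as an engineer would, in place of code of your own. Each camera call takes 0.05 s, during which the arm holds its last target. There are 200 camera calls.

## Working session

There is one attempt and no reset: what is moved stays moved. The work goes in short steps, each a Python script; the robot and the scene stay as the last script left them, time stands still between calls to the robot, and variables do not carry over. Pictures are saved under pics/ and viewed, about 12 in all and at most 16, crops included, and the job is handed in when it is done.

```bash
mkdir -p pics; ls; python3 - <<'E'
from station import *
import cv2,numpy as np
for n in ["scene","side","wrist"]:
    c=capture(n); cv2.imwrite(f"pics/{n}0.png",c["img"][:,:,::-1])
    print(n,c["fovy"],c["cx"],c["cy"],[k for k in c],np.round(c.get("world_from_camera",c.get("hand_eye")),4).tolist())
s=read_state();print(s["time"],s["tcp_pos"],s["tcp_rot"],s["opening"])
E
```

```text
pics
scene 55.87720765461259 315.3556983922822 235.14353236581854 ['img', 'fovy', 'cx', 'cy', 'world_from_camera'] [[0.3727, -0.7514, 0.5445, 1.0942], [0.928, 0.3039, -0.2158, -0.2382], [-0.0033, 0.5857, 0.8105, 0.88], [0.0, 0.0, 0.0, 1.0]]
side 45.418213875856004 323.43394796498836 236.64674231756175 ['img', 'fovy', 'cx', 'cy', 'world_from_camera'] [[-0.9027, 0.2272, -0.3654, 0.0852], [-0.4299, -0.4391, 0.7889, 0.9792], [0.0188, 0.8692, 0.4941, 0.6773], [0.0, 0.0, 0.0, 1.0]]
wrist 61.59124885736808 318.3597025539206 237.92560788984858 ['img', 'fovy', 'cx', 'cy', 'hand_eye'] [[-0.0006, 0.2649, -0.9643, -0.1173], [0.0006, 0.9643, 0.2649, 0.0678], [1.0, -0.0004, -0.0007, -0.0001], [0.0, 0.0, 0.0, 1.0]]
0.15 [ 0.28535062 -0.58361232  0.25548189] [[-7.14035187e-04  8.98332028e-01  4.39316580e-01]
 [ 1.27761830e-03  4.39317153e-01 -8.98331123e-01]
 [-9.99998929e-01 -8.01611301e-05 -1.46141334e-03]] 0.08546969269355982
```

View pics/scene0.png

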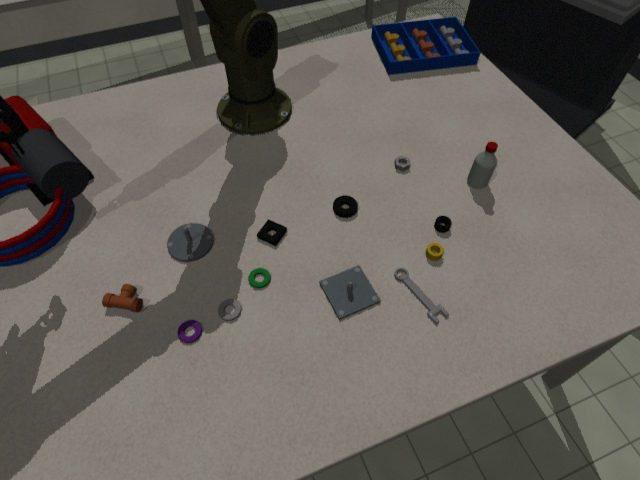

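View pics/side0.png

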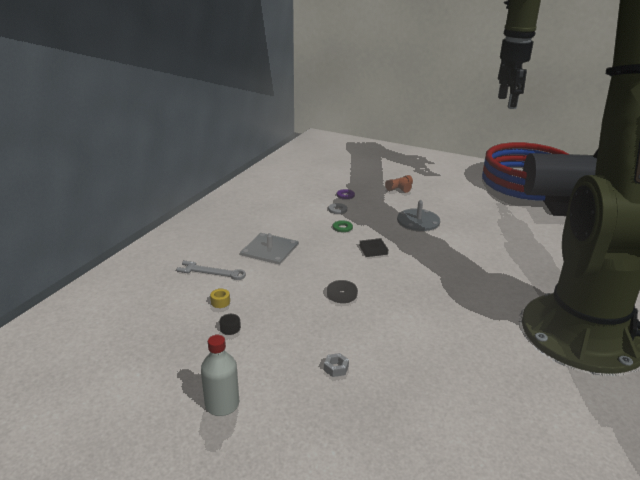

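The scene view shows the round base at about (190,242), square base (350,291), square pad (272,232), round pad (345,206), hex collar (402,163), bush (443,224) and washer (230,310). The look-alikes are green (260,278), purple (189,331) and yellow (435,252). The side view agrees.

```bash
cat > h.py <<'E'
from station import *
import cv2,numpy as np
def ray(c,T,u,v):
    f=240/np.tan(np.radians(c["fovy"])/2)
    d=np.array([(u-c["cx"])/f,-(v-c["cy"])/f,-1.])
    return T[:3,3],T[:3,:3]@d
def onplane(c,T,u,v,z):
    o,d=ray(c,T,u,v); return o+d*(z-o[2])/d[2]
def project(c,T,p):
    f=240/np.tan(np.radians(c["fovy"])/2)
    q=T[:3,:3].T@(np.asarray(p)-T[:3,3]); return c["cx"]+f*q[0]/-q[2], c["cy"]+f*q[1]/q[2]
def wrist():
    s=read_state(); c=capture("wrist"); T=np.eye(4)
    T[:3,:3]=s["tcp_rot"];T[:3,3]=s["tcp_pos"]
    return c,T@np.array(c["hand_eye"])
def R(a):
    "tool down, jaws opening along world angle a (deg)"
    a=np.radians(a); x=np.array([0,0,-1.]); z=np.array([np.cos(a),np.sin(a),0])
    return np.column_stack([x,np.cross(z,x),z])
E
python3 - <<'E'
from h import *
P=dict(rbase=(190,242,420,219,.008),sbase=(350,291,270,248,.008),spad=(272,232,374,247,.014),rpad=(345,206,342,291,.016),hexc=(402,163,336,364,.016),bush=(443,224,230,323,.022),yel=(435,251,220,297,.022),washer=(230,310,338,209,.008),green=(260,278,342,226,.008),purple=(189,331,345,194,.008),bottle=(479,187,219,410,0.0),wr1=(402,272,238,274,0),wr2=(440,312,185,267,0),tee=(126,300,398,184,.015))
a=capture("scene");b=capture("side")
for k,(u,v,s,t,z) in P.items():
    p=onplane(a,np.array(a["world_from_camera"]),u,v,z);q=onplane(b,np.array(b["world_from_camera"]),s,t,z)
    print(k,p[:2].round(3),q[:2].round(3), round(float(np.hypot(*p[:2])),3))
s=read_state();print(R(-63.9).round(3))
for k,p in dict(a=(.45,.1),b=(.6,.0),c=(.65,-.2),d=(.5,-.3)).items():
    for ang in range(-180,180,45):
        j=solve_ik([p[0],p[1],.2],R(ang)); print(k,ang,None if j is None else np.round(j).astype(int).tolist())
E
```

```text
rbase [ 0.416 -0.287] [ 0.403 -0.282] 0.506
sbase [0.676 0.008] [0.666 0.014] 0.676
spad [ 0.465 -0.1  ] [ 0.453 -0.09 ] 0.476
rpad [0.459 0.093] [0.447 0.105] 0.468
hexc [0.38  0.294] [0.37  0.304] 0.481
bush [0.601 0.284] [0.584 0.298] 0.665
yel [0.661 0.226] [0.646 0.239] 0.699
washer [ 0.622 -0.247] [ 0.609 -0.237] 0.67
green [ 0.571 -0.164] [ 0.563 -0.158] 0.595
purple [ 0.637 -0.339] [ 0.629 -0.329] 0.722
bottle [0.519 0.447] [0.496 0.464] 0.685
wr1 [0.672 0.14 ] [0.679 0.127] 0.686
wr2 [0.791 0.167] [0.796 0.156] 0.808
tee [ 0.52  -0.448] [ 0.518 -0.444] 0.686
[[ 0.     0.898  0.44 ]
 [ 0.     0.44  -0.898]
 [-1.     0.     0.   ]]
a -180 None
a -135 [39, -1, -53, 112, -1, 69, -149]
a -90 [39, -1, -54, 112, -1, 69, -104]
a -45 [40, -1, -54, 112, -1, 69, -59]
a 0 [39, -1, -53, 112, -1, 69, -14]
a 45 [37, -1, -52, 112, -1, 69, 31]
a 90 [41, -1, -56, 112, -1, 69, 76]
a 135 [-56, -5, 38, 114, 3, 69, 117]
b -180 [53, 34, -75, 93, 34, 79, 153]
b -135 [23, 17, -31, 94, 9, 72, -144]
b -90 [26, 17, -35, 94, 10, 72, -100]
b -45 [29, 18, -37, 94, 11, 72, -56]
b 0 [30, 18, -40, 94, 12, 72, -12]
b 45 [32, 19, -42, 94, 13, 72, 33]
b 90 [34, 20, -44, 94, 14, 73, 77]
b 135 [49, 29, -67, 93, 27, 77, 113]
c -180 [-26, 35, 61, 84, -31, 79, -144]
c -135 [25, 24, -14, 82, 6, 74, -124]
c -90 [29, 25, -19, 82, 8, 74, -81]
c -45 [32, 25, -23, 82, 10, 75, -37]
c 0 [37, 26, -30, 82, 13, 75, 6]
c 45 [39, 27, -33, 82, 15, 76, 50]
c 90 [41, 28, -36, 82, 16, 76, 94]
c 135 [58, 41, -68, 81, 37, 83, 126]
d -180 [33, 12, -5, 97, 1, 70, -153]
d -135 [37, 13, -9, 97, 2, 71, -108]
d -90 [40, 13, -13, 97, 3, 71, -64]
d -45 [44, 13, -18, 97, 4, 71, -20]
d 0 [49, 14, -24, 97, 6, 71, 24]
d 45 [52, 14, -27, 96, 7, 71, 68]
d 90 [56, 15, -32, 96, 8, 71, 112]
d 135 [82, 26, -67, 96, 25, 75, 145]
```

```bash
python3 - <<'E'
from h import *
import json
D={}
for i,(p,a) in enumerate([((.52,-.23,.28),-90),((.53,.13,.28),-90)]):
    move_ptp(list(p),R(a)); wait(.2)
    c,T=wrist(); cv2.imwrite(f"pics/w{i}.png",c["img"][:,:,::-1]); np.save(f"T{i}.npy",T)
    D.update(fovy=c["fovy"],cx=c["cx"],cy=c["cy"]); print(read_state()["time"],read_state()["q"].round() if hasattr(read_state()["q"],'round') else read_state()["q"],[k for k in c])
json.dump(D,open("wc.json","w"))
E
```

```text
2.0667 [ 37.   9. -18.  93.   3.  79. -71.] ['img', 'fovy', 'cx', 'cy', 'hand_eye']
3.6667 [  17.    7.  -36.   95.    4.   79. -110.] ['img', 'fovy', 'cx', 'cy', 'hand_eye']
```

View pics/w0.png

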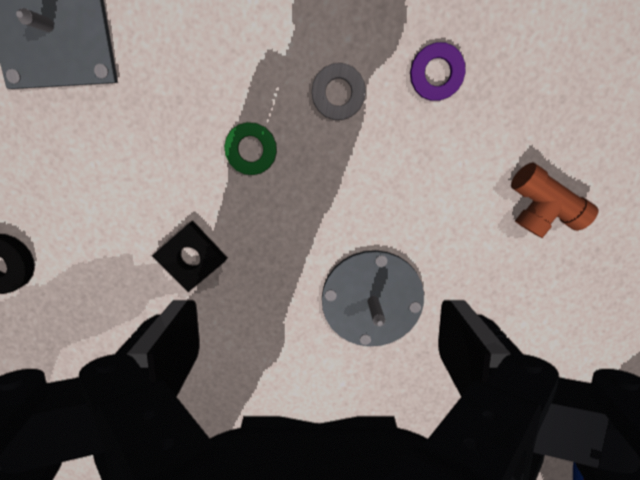

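View pics/w1.png

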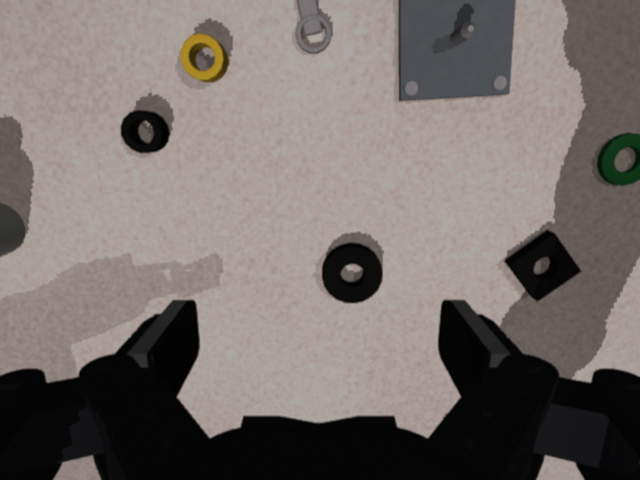

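Wrist view 0: washer at (338,91), round base stud foot at about (374,298), square pad (190,257). Wrist view 1: round pad (352,272), square pad (542,265), bush (145,131), square base at the upper edge, stud foot (458,38).

```bash
python3 - <<'E'
from h import *
import json
c=json.load(open("wc.json"))
Q=[dict(rbase=(373,297,.008),washer=(338,91,.008),spad=(190,256,.010),green=(250,149,.006),purple=(438,71,.006)),
   dict(rpad=(352,272,.014),spad=(542,265,.010),bush=(145,131,.02),yel=(205,57,.02),sbase=(460,38,.008),green=(625,160,.006))]
for i in (0,1):
    T=np.load(f"T{i}.npy")
    for k,(u,v,z) in Q[i].items(): print(i,k,onplane(c,T,u,v,z)[:2].round(4))
E
```

```text
0 rbase [ 0.4163 -0.2878]
0 washer [ 0.6191 -0.2489]
0 spad [ 0.4621 -0.1012]
0 green [ 0.5675 -0.166 ]
0 purple [ 0.6362 -0.3392]
1 rpad [0.457  0.0949]
1 spad [ 0.4627 -0.0985]
1 bush [0.5952 0.2855]
1 yel [0.6569 0.2265]
1 sbase [0.6738 0.0035]
1 green [ 0.5674 -0.1649]
```

```bash
python3 - <<'E'
from h import *
import json
c0=json.load(open("wc.json"))
P=dict(washer=(.619,-.249,.004),spad=(.4625,-.1,.007),rpad=(.457,.095,.008),hexc=(.378,.296,.008),bush=(.595,.2855,.011),sbase=(.674,.005,.008))
tiles=[]
for k,p in P.items():
    for a in (-90,-45,0):
        try: move_ptp([p[0],p[1],.2],R(a)); break
        except Unreachable: print(k,a,"unreach")
    wait(.15); c,T=wrist(); cv2.imwrite(f"pics/c_{k}.png",c["img"][:,:,::-1]); np.save(f"T_{k}.npy",T)
    u,v=[int(round(x)) for x in project(c,T,p)]; print(k,a,u,v,read_state()["time"])
    x0=min(max(u-130,0),380);y0=min(max(v-130,0),220)
    t=c["img"][y0:y0+260,x0:x0+260,::-1].copy(); cv2.putText(t,f"{k} {x0},{y0}",(4,14),0,.5,(0,0,255)); tiles.append(t)
cv2.imwrite("pics/m1.png",np.vstack([np.hstack(tiles[:3]),np.hstack(tiles[3:])]))
E
```

```text
washer -90 321 217 5.3417
spad -90 318 218 6.4083
rpad -90 316 217 7.4083
hexc -90 316 218 8.475
bush -90 320 215 9.55
sbase -90 323 216 10.875
```

View pics/m1.png

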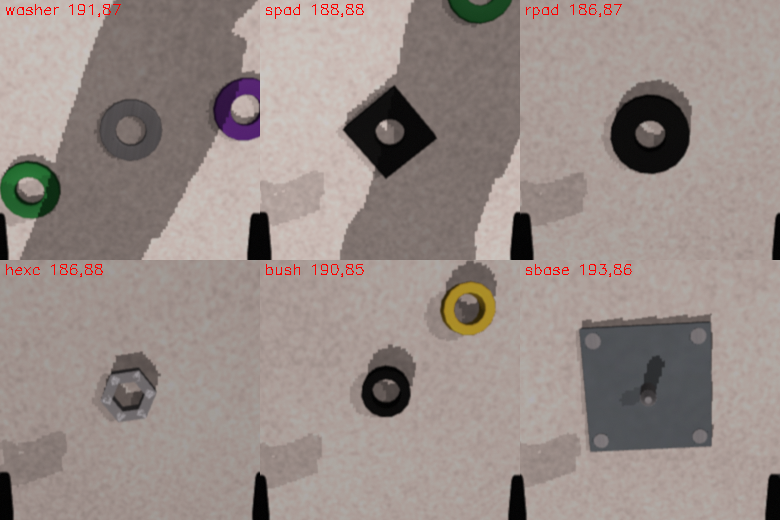

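```bash
python3 - <<'E'
from h import *
import json
c=json.load(open("wc.json"))
def comp(k,mask,seed):
    n,l,st,ce=cv2.connectedComponentsWithStats(mask.astype(np.uint8))
    ids=[i for i in range(1,n) if st[i,4]>150]
    i=min(ids,key=lambda i:np.hypot(*(ce[i]-seed)))
    cs,_=cv2.findContours((l==i).astype(np.uint8),cv2.RETR_EXTERNAL,cv2.CHAIN_APPROX_NONE)
    return max(cs,key=cv2.contourArea)
def show(k,ct,T,z):
    W=np.array([onplane(c,T,u,v,z)[:2] for u,v in ct[:,0]],np.float32)
    m=cv2.moments(W.reshape(-1,1,2)*1000); r=cv2.minAreaRect(W*1000)
    print(k,"centroid",round(m['m10']/m['m00'],1),round(m['m01']/m['m00'],1),"rect",np.round(r[0],1),np.round(r[1],1),round(r[2],1)); return W
for k,z in dict(spad=.007,rpad=.008,bush=.011).items():
    g=cv2.imread(f"pics/c_{k}.png").max(2); T=np.load(f"T_{k}.npy")
    show(k,comp(k,g<45,(318,217)),T,z)
for k in ("washer","hexc","sbase"):
    im=cv2.imread(f"pics/c_{k}.png").astype(int); T=np.load(f"T_{k}.npy")
    m=(im[:,:,2]-im[:,:,0]<4)&(im.max(2)>60 if k!="washer" else im.max(2)>45)
    m=cv2.morphologyEx(m.astype(np.uint8),cv2.MORPH_OPEN,np.ones((3,3)))
    ct=comp(k,m,(320,217)); W=show(k,ct,T,{"washer":.004,"hexc":.008,"sbase":.008}[k])
    cv2.imwrite(f"pics/mask_{k}.png",m*255)
    if k=="hexc":
        h=cv2.convexHull(W*1000)[:,0]
        print("hexpoly",cv2.approxPolyDP((h.reshape(-1,1,2)),3,True)[:,0].round(1).tolist())
im=cv2.imread("pics/w0.png").astype(int);T=np.load("T0.npy")
m=(im[:,:,2]-im[:,:,0]<4)&(im.max(2)>60)
show("rbase",comp("rbase",cv2.morphologyEx(m.astype(np.uint8),cv2.MORPH_OPEN,np.ones((3,3))),(373,297)),T,.007)
E
```

```text
spad centroid 460.2 -99.9 rect [460.1 -99.6] [53.6 53.3] 39.7
rpad centroid 453.5 95.0 rect [453.6  95.2] [60.9 62.1] 89.8
bush centroid 594.4 289.2 rect [594.7 289.3] [39.  36.8] 0.2
washer centroid 618.8 -248.9 rect [ 618.9 -249.1] [48.1 47.7] 71.0
hexc centroid 384.0 294.7 rect [384.6 295.2] [38.7 20.9] 80.8
hexpoly [[375.0, 277.20001220703125], [394.20001220703125, 289.0], [391.1000061035156, 310.79998779296875], [379.20001220703125, 315.70001220703125], [371.79998779296875, 281.8999938964844]]
sbase centroid 675.1 6.7 rect [675.1   6.6] [99.2 99. ] 3.1
rbase centroid 412.4 -287.1 rect [ 412.4 -287.7] [106.2 105.6] 89.9
```

```bash
python3 - <<'E'
from h import *
p=(.414,-.2875)
for a in (-90,-60,-45): 
    try: move_ptp([p[0]+.015,p[1],.22],R(a)); print(a); break
    except Unreachable: pass
wait(.15); c,T=wrist(); cv2.imwrite("pics/c_rbase.png",c["img"][:,:,::-1]); np.save("T_rbase.npy",T)
print(project(c,T,[*p,.008]),read_state()["time"])
im=c["img"][:,:,::-1].astype(int)
m=(im[:,:,2]-im[:,:,0]<4)&(im.max(2)>60); m=cv2.morphologyEx(m.astype(np.uint8),cv2.MORPH_OPEN,np.ones((3,3)))
n,l,st,ce=cv2.connectedComponentsWithStats(m); i=1+np.argmax(st[1:,4]); print(st[i],ce[i])
ct=max(cv2.findContours((l==i).astype(np.uint8),0,1)[0],key=cv2.contourArea)
W=np.array([onplane(c,T,u,v,.008)[:2] for u,v in ct[:,0]],np.float32)*1000
print(cv2.minEnclosingCircle(W),cv2.fitEllipse(W))
x,y=[int(t) for t in ce[i]]
t1=cv2.resize(c["img"][y-75:y+75,x-75:x+75,::-1],(399,399))
x0,y0=315-38,221-38
t2=cv2.resize(cv2.imread("pics/c_hexc.png")[y0:y0+76,x0:x0+76],(400,399),interpolation=cv2.INTER_CUBIC)
print("tile1 origin",x-75,y-75,"scale",399/150)
cv2.imwrite("pics/m2.png",np.hstack([t1,t2]))
E
```

```text
-90
(np.float64(319.91260160637006), np.float64(230.39047394248047)) 12.5
[  257   169   126   123 10731] [320.92134936 231.13652036]
((412.45599365234375, -287.3365783691406), 53.58274459838867) ((412.7419128417969, -289.167724609375), (101.6096420288086, 105.40201568603516), 56.840511322021484)
tile1 origin 245 156 scale 2.66
```

View pics/m2.png

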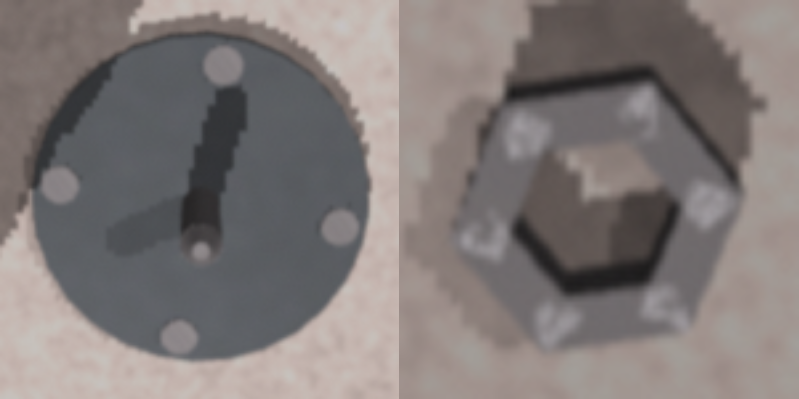

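The plate and stud are centred at about (320.6,229.7) px in the left tile's frame. The hex collar's flats lie about 7.5° off the image horizontal, with its top-face centre at about (314.7,223.9) px. Next is the round pad.

```bash
cat >> h.py <<'E'
BASE=dict(r=(.414,-.2877),s=(.675,.0065))
def pick(xy,a,w,tip,force=40,clear=.014):
    grip(w+clear); move_ptp([*xy,.2],R(a))
    move_l([*xy,.07],v=.2)
    hit=move_l([*xy,tip+.025],v=.06,until_force=8)
    z=read_state()["tcp_pos"][2]; grip(w-.01,force); s=read_state()
    print("pick hit",hit,"z",round(z,4),"opening",round(s["opening"],4),"ft",np.round(s["ft_force"],1))
    move_l([*xy,.16],v=.2); s=read_state(); print(" lifted opening",round(s["opening"],4),"ft",np.round(s["ft_force"],1))
    return z
def place(b,a,w,z,clear=.014):
    "z: TCP height at which part just rests"
    xy=BASE[b]; move_ptp([*xy,.18],R(a)); move_l([*xy,z+.03],v=.15)
    hit=move_l([*xy,z+.0015],v=.04,until_force=12); s=read_state()
    print("place hit",hit,"z",np.round(s["tcp_pos"],4),"target",round(z,4),"ft",np.round(s["ft_force"],1),"op",round(s["opening"],4))
    if hit and s["tcp_pos"][2]>z+.006: return False
    grip(w+clear); move_l([*s["tcp_pos"][:2],.2],v=.2); return True
def look(name,p,n=260):
    wait(.15); c,T=wrist(); u,v=[int(round(x)) for x in project(c,T,p)]
    x0=min(max(u-n//2,0),640-n);y0=min(max(v-n//2,0),480-n)
    cv2.imwrite(f"pics/{name}.png",c["img"][y0:y0+n,x0:x0+n,::-1]); cv2.imwrite(f"pics/{name}_full.png",c["img"][:,:,::-1]); np.save(f"T_{name}.npy",T)
    print(name,"crop",x0,y0,"expected",u-x0,v-y0,"t",read_state()["time"])
E
python3 - <<'E'
from h import *
import json
c=json.load(open("wc.json")); print("hex",onplane(c,np.load("T_hexc.npy"),314.7,223.9,.016))
z=pick((.4537,.095),-90,.062,.004)
if place("r",-90,.062,z+.008): look("p_rpad",[*BASE["r"],.024])
E
```

```text
hex [0.37547405 0.29706126 0.016     ]
pick hit False z 0.0291 opening 0.0602 ft [-3.  -0.7  9.9]
 lifted opening 0.0598 ft [ 0.1 -0.3 -0.8]
place hit False z [ 0.4141 -0.2876  0.0385] target 0.0371 ft [ 0.5 -0.4  0.3] op 0.0598
p_rpad crop 190 91 expected 130 130 t 21.6
```

```bash
python3 - <<'E'
from h import *
print(pick((.6189,-.2489),-40,.050,.004,clear=.009),read_state()["time"])
E
```

```text
pick hit False z 0.0292 opening 0.0396 ft [-3.3  2.9 10.1]
 lifted opening 0.0402 ft [ 0.1  0.7 -0.8]
0.02920003937525808 25.5583
```

View pics/p_rpad.png

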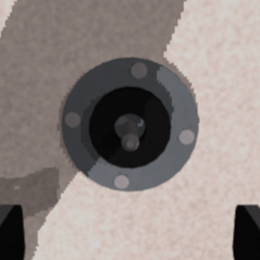

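The round pad sits on the stud. The washer was missed: the fingers closed to 40 mm, so the tips rode too high. I'll look again before retrying.

```bash
python3 - <<'E'
from h import *
grip(.06); move_ptp([.6189,-.2489,.2],R(-40)); look("washer2",[.6189,-.2489,.004],400)
c,T=wrist()
print([onplane(c,T,u,v,.008)[:2].round(4) for u,v in [(320,216)]])
E
```

```text
washer2 crop 118 15 expected 200 200 t 26.375
[array([ 0.6198, -0.2495])]
```

View pics/washer2.png

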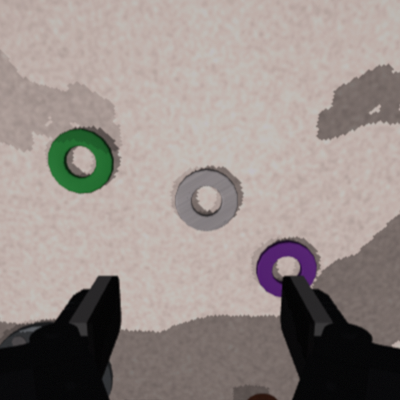

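The washer hardly moved and now sits at full-image pixel (324,214). I'll find the bench by touch, back off 2.5 mm, then grip.

```bash
python3 - <<'E'
from h import *
import json
c=json.load(open("wc.json")); xy=onplane(c,np.load("T_washer2.npy"),324,214,.008)[:2]; print(xy)
move_l([*xy,.05],v=.2); hit=move_l([*xy,.012],v=.03,until_force=5); z=read_state()["tcp_pos"][2]; print(hit,z)
move_l([*xy,z+.0025],v=.03); grip(.04,40); s=read_state(); print(s["opening"],s["tcp_pos"],s["ft_force"])
move_l([*xy,.16],v=.2); s=read_state(); print(s["opening"],s["ft_force"],s["time"])
E
```

```text
[ 0.62338175 -0.25030049]
True 0.020112169580441507
0.047376960365415034 [ 0.6237081  -0.25045105  0.02287297] [ 1.66975703 -0.25112153  2.30137323]
0.047391766940347246 [-0.83155869 -0.63961319 -1.01853542] 29.625
```

```bash
python3 - <<'E'
from h import *
print(place("r",-40,.050,.0229+.024)); look("p_washer",[*BASE["r"],.03],200)
E
```

```text
place hit False z [ 0.4142 -0.2877  0.0485] target 0.0469 ft [ 0.3 -0.6 -1.6] op 0.0473
True
p_washer crop 219 124 expected 100 100 t 33.6
```

View pics/p_washer.png

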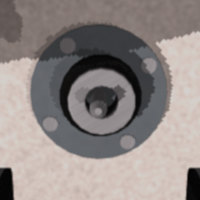

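The washer lies on the pad around the stud (about (99,103) in the crop). Next is the bush.

```bash
python3 - <<'E'
from h import *
z=pick((.5945,.289),47,.038,.004)
if .033<read_state()["opening"]<.042:
    print(place("r",47,.038,z+.032)); look("p_bush",[*BASE["r"],.05],200)
E
```

```text
pick hit False z 0.0292 opening 0.0371 ft [-0.1 -0.4  4.2]
 lifted opening 0.037 ft [-0.  -0.5 -0.9]
place hit False z [ 0.4142 -0.2877  0.0628] target 0.0612 ft [-0.7  1.1 -1. ] op 0.0369
True
p_bush crop 217 131 expected 100 100 t 43.8667
```

```bash
ls pics/p_bush.png
```

```text
pics/p_bush.png
```

View pics/p_bush.png

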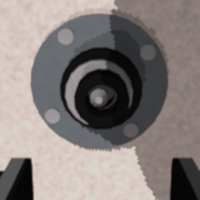

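The bush is round the stud. Now the square pad.

```bash
python3 - <<'E'
from h import *
z=pick((.4602,-.0998),-50,.052,-.001)
if read_state()["opening"]>.046:
    print(place("s",-50,.052,z+.008)); look("p_spad",[*BASE["s"],.02],300)
    z=pick((.3755,.297),-52.5,.038,-.001); print(read_state()["opening"],z)
E
```

```text
pick hit False z 0.0242 opening 0.0511 ft [ 0.1 -0.1  4.1]
 lifted opening 0.0508 ft [ 0.1 -0.1 -0.6]
place hit False z [0.6751 0.0066 0.0338] target 0.0322 ft [-1.  -0.7 -0.6] op 0.051
True
p_spad crop 169 70 expected 150 150 t 52.8917
pick hit False z 0.0242 opening 0.037 ft [-0.1  0.2  3.3]
 lifted opening 0.0371 ft [-1.4 -0.1 -1.4]
0.03706707894717647 0.024205457897427514
```

View pics/p_spad.png

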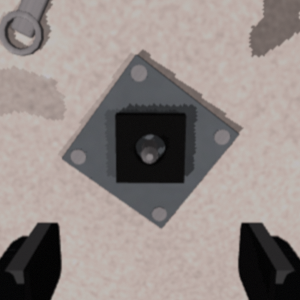

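The square pad is on its stud, with the bore at (150,149) and the base centred. The collar is held at 37 mm, so I'll place it.

```bash
python3 - <<'E'
from h import *
print(place("s",-52.5,.038,.0242+.022)); look("p_hex",[*BASE["s"],.03],300)
move_ptp([BASE["r"][0]+.015,BASE["r"][1],.22],R(-90)); look("p_round",[*BASE["r"],.05],300)
move_ptp([.52,-.12,.3],R(-90)); wait(.2)
s=capture("side")["img"][:,:,::-1]; a=cv2.resize(s[170:270,220:460],None,fx=2.5,fy=2.5,interpolation=cv2.INTER_CUBIC)
t=np.hstack([cv2.imread("pics/p_hex.png"),cv2.imread("pics/p_round.png")])
cv2.imwrite("pics/fin.png",np.vstack([t,a])); print(read_state()["time"])
E
```

```text
place hit False z [0.6751 0.0066 0.0478] target 0.0462 ft [ 1.   0.1 -2. ] op 0.0371
True
p_hex crop 169 72 expected 150 150 t 62.2
p_round crop 170 94 expected 150 150 t 63.8333
64.925
```

View pics/fin.png

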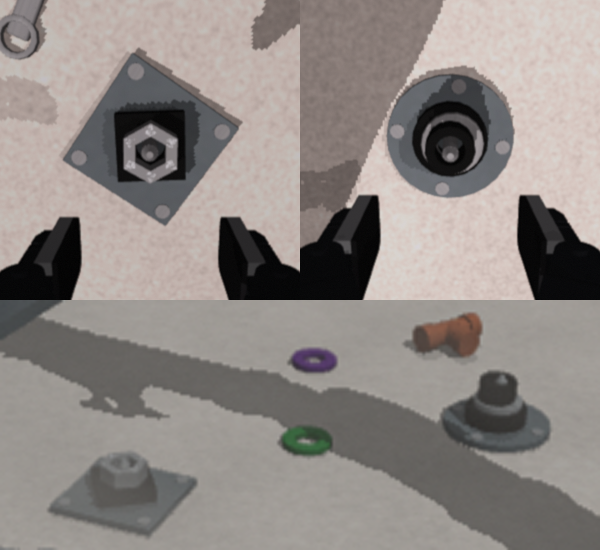

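Both stacks look seated and level. The parts can be at most 6 mm off axis inside their bores, which is under the 9 mm limit. Handing in.

```bash
python3 -c "
from station import *
close_job(); print('handed in')"
```

```text
the job is handed in; nothing more can be done
handed in
```

I made up both mounts and handed the job in at about 65 s of the 128 s allowed. The hand-in gives no verdict.

- **Round base:** round pad, then washer, then bush. The last wrist and side pictures show all three around the tall stud, lying flat as far as I can see. The bush sits about 3–4 mm off the washer's centre by eye. The bores allow at most 6 mm, so it is within the 9 mm limit.
- **Square base:** square pad, then hex collar. Both are centred on the short stud and lying flat in the last pictures.
- **Placing:** each part was released about 1.5 mm above its seat with no contact force. I judged final heights from the pictures and did not measure them.
- **Washer, first try failed:** the partly open fingertips sit about 5 mm higher than the nominal 25 mm, so they closed above the washer without moving it more than a few millimetres. I found the bench by touch, and the second grip held.
- **Camera disagreement:** positions from the side camera differed from the scene and wrist cameras by about 10–15 mm. I used the wrist camera, which agreed with the scene camera to within about 6 mm.
- **Bystanders:** I never touched the bottle, wrench, tee, yellow part or green and purple rings. I did not measure their final positions. The last pictures show the tee and both rings, and the near end of the wrench, but not the bottle or the yellow part.

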